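Take the left-hand lock nut off the tea-sample mill

TASK

One of the two square-headed lock nuts on the tea-sample mill has curved arrows engraved in its rim: it has a left-hand thread and comes off by turning it clockwise, seen from above. Unscrew that nut, letting it ride up as it turns so that the thread is never strained, lift it off its spindle and set it down gently, mouth down, flat in the steel parts tray, then let go. Leave the other nut and the tea ware alone.

Things in the scene. Friction and masses are not known exactly. Their poses are not given: they have to be found in the camera images.
- lock_nut: loose aluminium lock nut with two curved dark arrows engraved in the top of its rim, about 0.16 kg. A round cap 56 mm across and 36 mm high (closed top, mouth down). Origin on its axis, at its lower rim, which at the start rests on the spindle's collar; z up. Turning clockwise seen from above unscrews it, anticlockwise jams it. It stays where it is when let go part-way
- nut_head (a point): the nut's square head, the place to grip: 24 by 24 mm, 28 mm high, standing on the 36 mm high cap, sides along the nut's x and y. This point: on the axis, at the middle of the head, 50 mm above the nut's origin
- spindle: fixed threaded spindle under the lock nut: a collar 100 mm across and 12 mm thick on the mill's deck, and a steel thread 29 mm across whose plain core stands 29 mm above the collar. Origin on its axis, on the deck, z up; the angle at which its thread begins is not told
- thread_end (a point): top centre of the spindle, 29 mm above the collar. The thread is coarse, left-hand, two-start. The nut first turns level for an unknown part of the first radian, then climbs steeply, and leaves the thread after 1.9 to 3 rad of turning and some 10 mm of climb; then it lifts straight off. Where and how fast it climbs must be felt. Play: about 1 mm axial and sideways
- mill: white twin tea-sample mill, fixed, a box 170 (x) by 300 (y) mm, its deck 80 mm high; origin under its centre, z up. The two spindles stand on the deck about 80 mm either side of the centre along its y
- plain_nut: the other lock nut with its collar, on the other half of the mill, tight and fixed: same shape and size as the lock nut, but with no engraved mark. Origin on its axis, on the mill's deck. Not to be touched
- tray: shallow open tray of dark steel, the parts tray, fixed on the table, 150 (x) by 190 (y) mm outside, 22 mm high, walls 4 mm, floor 4 mm thick; origin under its centre, on the table, z up
- cup: bystander: open white tasting cup, 68 mm across, 50 mm high; origin at its foot
- lidded_cup: bystander: white lidded cup, 94 mm across, 80 mm high; origin at its foot
- tea_tin: bystander: dark tea tin, 72 mm across, 100 mm high; origin at its foot
There are look-alikes about, which are no part of the job. What is shaped like the lock_nut but red is not meant. Leave any turquoise look-alike of the tray alone.

How it is judged:
By the outcome, as a careful person would: the job done as asked, in the order asked, and still so for the second after the job is handed in, with the robot touching nothing.
It also fails if it takes over 72 s, if anything falls off the work surface, if the arm or the gripper's body presses on something with over 40 N, if the wrist force passes 120 N, or if a joint passes its speed limit or range.

ROBOT

A 6-joint arm with a two-finger parallel gripper is mounted at the origin on the work surface. World frame = base frame: x ahead of the robot, y to its left, z up, the work surface at z = 0. Lengths are in m, angles in rad, forces in N, time in s.
With the tool pointing down it reaches from about 0.425 to 1.125 m from the base axis. Payload 14.9 kg.
Tool frame: the origin (TCP) lies midway between the tips of the shut fingers; the grasp point (between the pads) lies 19 mm behind it; z points along the fingers, y is the direction in which the jaws open and shut (so a half turn about z gives the same grasp; the last joint's range is limited). The gripper opens to 91 mm and grips with 3 to 60 N. Pads are 32 mm wide; open, the fingers measure 118 mm over their backs; the gripper's body (76 mm by 178 mm) begins 60 mm behind the grasp point.
Start: joints at [1.214, 0.379, 1.734, -0, 1.028, -0.033], TCP at [0.223, 0.664, 0.214] pointing down, gripper open.
Joint ranges: [-2.77, 2.77], [-0.74, 2.19], [0, 2.66], [-1.06, 4.2], [0.31, 2.87], [-3.08, 3.08]. Speed limits (rad/s): [1.89, 1.89, 2.39, 3.14, 3.14, 3.14].

INTERFACE

Orientations are given as a unit quaternion [x, y, z, w].
In Python, from workcell import bot gives the robot as it stands.
- The arm moves only by the tool send_rows, never from a script. Its argument "moves" is a list of rows, each an object with "claw": the gripper command: -1 is fully open, 1 is shut, values between are in proportion; "linear": the shift along the world's x, y, z in m, a list of three; "delta_rot": the turn, a rotation vector about the world's x, y, z in rad, a list of three. In form: [{"claw": claw, "linear": [dx, dy, dz], "delta_rot": [ax, ay, az]}, ...]. A call has 1 to 12 rows; each row shifts and turns the commanded pose from where the row before left it; what a row does not reach is not made up. A row lasts 1/8 s, in which the tool goes at most 62.5 mm and 10.7 degrees, less where a joint would pass 70% of its speed; a pose out of reach is approached as far as the arm can. A call with a gripper value outside its range is refused whole. The fingers move at their own pace and stop on an object; "grip_force" is the grip in N (left out, the last holds). Time passes only in rows, so rows that do not move let the fingers close. It gives the time, the measured TCP pose, the force and the opening at its end, in the units of the state.
- bot.observe(): the state, without advancing time (a new reading comes with each control period).
- bot.grab_frame(name): name is "scene" or "top"; returns (picture, depth): 480x640x3 uint8, blue, green, red; 480x640 float32, m along the optical axis (not along the pixel's ray), 0 where there is no reading.
- bot.calibration(name): a dict with "vfov" (degrees; the focal length in pixels is half the picture's height over the tangent of half this angle, whatever the lens; pixels are square), "cx", "cy" (the principal point, pixels), "rvec" (rotation vector, rad) and "tvec" (3), from world to camera coordinates, as OpenCV has them. Camera axes: x right, y down, z forward; pixel columns grow to the right and rows downward; lengths in m; the calibration is good to about 2 mm. A picture is of the moment at which its call begins. calibration takes no time and is no camera call.
- bot.finish_job(): hands the job in, once; it reports no verdict.
The state is a dict: "time": time; "q": joint angles; "joint_vel": joint speeds; "tau": joint torques, N m; "tcp_pos": TCP position; "eef_rot": TCP orientation; "wrist_force": force on the tool from outside, world axes, zero at the start; "torque": the same for the moment, N m; "grip_width": finger opening in m.
Only numpy, scipy, OpenCV 4.12 (cv2) and the standard library are available. Lean on these libraries where they do the work, as an engineer would, in place of code of your own. Each camera call takes 0.05 s, during which the arm holds its last target. There are 200 camera calls.

## Working session

There is one attempt and no reset: what is moved stays moved. The work goes in short steps, Python scripts to look and compute and a tool call to move; the robot and the scene stay as the last step left them, time stands still between calls to the robot, and variables do not carry over. Pictures are saved under pics/ and viewed, about 8 in all and at most 12, crops included, and the job is handed in when it is done.

Besides the shell and the picture viewer there is one more tool, called after ">>>" as name([rows], argument=value, ...), one row to a line, values as JSON. send_rows: Moves the arm, as the interface text tells. Its arguments: {"type":"object","properties":{"moves":{"type":"array","items":{"type":"object","properties":{"claw":{"type":"number"},"linear":{"type":"array","items":{"type":"number"}},"delta_rot":{"type":"array","items":{"type":"number"}}}}},"grip_force":{"type":"number"}},"required":["moves"]}

```bash
ls; mkdir -p pics
cat > h.py <<'E'
import numpy as np,cv2
from workcell import bot
def grab(n):
    im,d=bot.grab_frame(n); c=bot.calibration(n); return im,d,c
def world(d,c):
    f=240/np.tan(np.radians(c['vfov'])/2)
    v,u=np.mgrid[:480,:640]
    P=np.stack([(u-c['cx'])/f*d,(v-c['cy'])/f*d,d],-1)
    R=cv2.Rodrigues(np.array(c['rvec'],float))[0]
    W=(P-np.array(c['tvec']).ravel())@R
    W[d==0]=np.nan
    return W
E
python3 - <<'E'
from h import *
for n in('scene','top'):
    im,d,c=grab(n); cv2.imwrite(f'pics/{n}0.png',im); np.savez(f'{n}0',im=im,W=world(d,c)); print(n,c)
print(bot.observe())
E
```

```text
pics
scene {'vfov': 46.23402509080698, 'cx': 317.3469672501948, 'cy': 243.29511695855146, 'rvec': array([ 1.56681583,  1.84967251, -0.8805568 ]), 'tvec': array([ 0.08889756, -0.2146572 ,  1.66131819])}
top {'vfov': 49.84866078896235, 'cx': 325.93385743046696, 'cy': 236.7125887029709, 'rvec': array([ 2.11374618, -2.17568479,  0.13274692]), 'tvec': array([-0.00138995,  0.48720475,  1.23207825])}
{'time': 0.1, 'q': array([ 1.21371343e+00,  3.79350056e-01,  1.73467773e+00, -3.53469977e-05,
        1.02851390e+00, -3.32703083e-02]), 'joint_vel': array([-0.00088593, -0.00193752, -0.00032803, -0.00079847,  0.00160212,
       -0.00086736]), 'tau': array([-1.14807463e-04, -7.65032601e+01, -4.35297847e+01,  6.52302965e-02,
        3.98603047e-02,  3.21664487e-06]), 'tcp_pos': array([0.22260548, 0.66331106, 0.2133802 ]), 'eef_rot': array([ 1.61190835e-01,  9.86923143e-01, -4.68444283e-04, -7.71817975e-05]), 'wrist_force': array([ 0.04837774,  0.14342437, -0.92400659]), 'torque': array([-0.01789358, -0.00584061,  0.04584092]), 'grip_width': 0.09140794846426914}
```

View pics/top0.png

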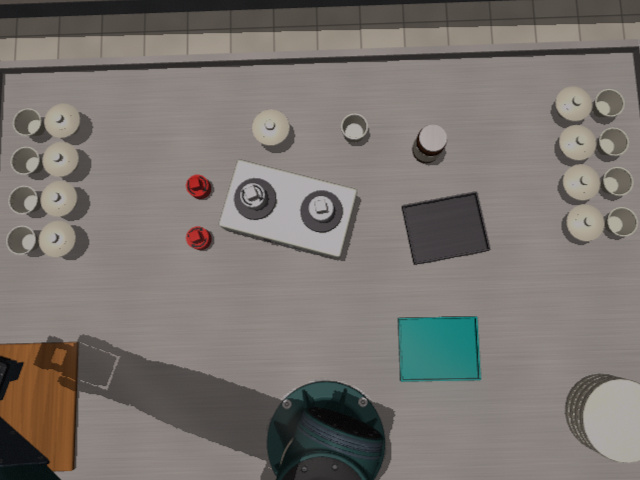

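View pics/scene0.png

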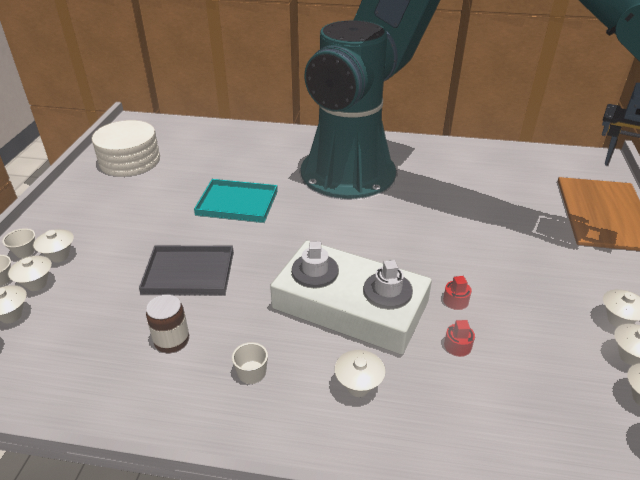

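The top view shows two nuts, at (252,195), apparently marked, and (321,208). The dark steel tray is at (446,229) and the red decoys are at (199,187) and (199,238). The scene view agrees, with marks visible at (388,285). Next I'll measure the marked nut and the tray.

Run:
```python
from h import *
t=np.load('top0.npz');im,W=t['im'],t['W']
s=np.load('scene0.npz')
a=cv2.resize(im[165:245,215:355],None,fx=5,fy=5,interpolation=cv2.INTER_CUBIC)
b=cv2.resize(s['im'][230:320,270:440],None,fx=4,fy=4,interpolation=cv2.INTER_CUBIC)[:, :700]
cv2.imwrite('pics/c1.png',cv2.resize(np.vstack([a,np.pad(b,((0,0),(0,700-b.shape[1]),(0,0)))]),(550,598)))
def rect(m,l):
    p=W[m][:,:2].astype(np.float32); r=cv2.minAreaRect(p); print(l,len(p),r,np.median(W[m][:,2]))
    n,lab=0,0
for nm,Wc in(('top',W),('scene',s['W'])):
  for l,(u0,u1,v0,v1) in {'top':{'mark':(228,278,172,222),'plain':(298,345,185,235)},'scene':{'mark':(365,415,255,310),'plain':(290,340,235,285)}}[nm].items():
    Q=Wc[v0:v1,u0:u1].reshape(-1,3)
    for zl,zh in((.146,.166),(.118,.135),(.086,.098)):
        q=Q[(Q[:,2]>zl)&(Q[:,2]<zh)]
        if len(q)>5:
            (x,y),sz,an=cv2.minAreaRect(q[:,:2].astype(np.float32)); print(nm,l,zl,len(q),np.round([x,y,*sz,an],4),np.median(q[:,2]),q[:,:2].mean(0))
Q=W[180:275,390:500].reshape(-1,3)
q=Q[(Q[:,2]>.013)&(Q[:,2]<.03)];print('tray',cv2.minAreaRect(q[:,:2].astype(np.float32)),np.median(q[:,2]))
Q=W[150:265,210:365].reshape(-1,3)
q=Q[(Q[:,2]>.072)&(Q[:,2]<.085)];print('mill',cv2.minAreaRect(q[:,:2].astype(np.float32)),np.median(q[:,2]))
```

```text
top mark 0.146 124 [ 0.5762  0.151   0.0252  0.0241 20.2593] 0.155693530748453 [0.57562852 0.15043489]
top mark 0.118 332 [5.76700e-01 1.51100e-01 5.43000e-02 5.59000e-02 8.52353e+01] 0.12863800465100206 [0.57408848 0.14947912]
top mark 0.086 850 [ 0.5794  0.1517  0.102   0.1157 80.1083] 0.09256159869388547 [0.5723703  0.14818581]
top plain 0.146 121 [ 5.414e-01 -5.100e-03  2.410e-02  2.380e-02  7.908e+00] 0.1566254047974159 [ 0.54074057 -0.00500994]
top plain 0.118 339 [ 5.4140e-01 -4.8000e-03  5.4600e-02  5.4100e-02  4.5666e+01] 0.12864035709990232 [ 0.53953426 -0.00540566]
top plain 0.086 891 [ 5.44600e-01 -5.70000e-03  1.05300e-01  1.14600e-01  8.66546e+01] 0.09235034880524035 [ 0.53827575 -0.00506471]
scene mark 0.146 143 [ 0.5802  0.1511  0.0277  0.0247 23.5999] 0.15413426246166725 [0.58228607 0.15157677]
scene mark 0.118 364 [0.5833 0.152  0.0539 0.0543 0.9717] 0.12705520635496914 [0.58925698 0.15160638]
scene mark 0.086 806 [ 0.5846  0.1521  0.097   0.0895 87.9078] 0.09127049276143914 [0.59573828 0.15236293]
scene plain 0.146 118 [ 5.4540e-01 -5.0000e-03  2.6200e-02  2.2600e-02  9.3156e+00] 0.15415763167669128 [ 0.54783771 -0.0042987 ]
scene plain 0.118 340 [ 5.4680e-01 -4.2000e-03  5.5600e-02  5.4600e-02  4.3943e+00] 0.12667986780679302 [ 0.55296082 -0.0028826 ]
scene plain 0.086 719 [ 5.4990e-01 -3.0000e-03  8.7000e-02  9.7600e-02  1.0971e+01] 0.09099750361441962 [ 0.55934609 -0.00177036]
tray ((0.5046113729476929, -0.31083112955093384), (0.15095148980617523, 0.19216924905776978), 9.004847526550293) 0.021834589729727925
mill ((0.5555487275123596, 0.07463207095861435), (0.30060386657714844, 0.1708146184682846), 73.57457733154297) 0.08040152742080403
```

View pics/c1.png

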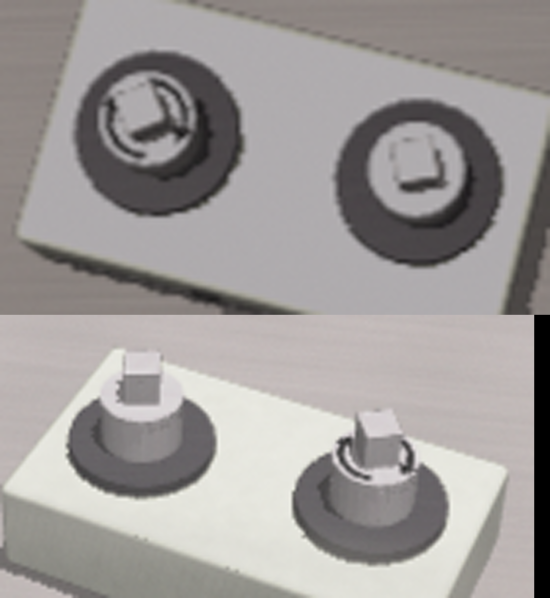

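The curved-arrow nut is the one at the mill's +y end, at about (0.578, 0.151) with head yaw about 22°. I'll approach with the jaw axis at about 112°, which leaves the wrist room to turn clockwise.

>>> send_rows([
  {"claw":-1,"linear":[0.0296,-0.0427,0.001],"delta_rot":[0,0,0.059]},
  {"claw":-1,"linear":[0.0296,-0.0427,0.001],"delta_rot":[0,0,0.059]},
  {"claw":-1,"linear":[0.0296,-0.0427,0.001],"delta_rot":[0,0,0.059]},
  {"claw":-1,"linear":[0.0296,-0.0427,0.001],"delta_rot":[0,0,0.059]},
  {"claw":-1,"linear":[0.0296,-0.0427,0.001],"delta_rot":[0,0,0.059]},
  {"claw":-1,"linear":[0.0296,-0.0427,0.001],"delta_rot":[0,0,0.059]},
  {"claw":-1,"linear":[0.0296,-0.0427,0.001],"delta_rot":[0,0,0.059]},
  {"claw":-1,"linear":[0.0296,-0.0427,0.001],"delta_rot":[0,0,0.059]},
  {"claw":-1,"linear":[0.0296,-0.0427,0.001],"delta_rot":[0,0,0.059]},
  {"claw":-1,"linear":[0.0296,-0.0427,0.001],"delta_rot":[0,0,0.059]},
  {"claw":-1,"linear":[0.0296,-0.0427,0.001],"delta_rot":[0,0,0.059]},
  {"claw":-1,"linear":[0.0296,-0.0427,0.001],"delta_rot":[0,0,0.059]},
])

```text
time: 1.6
tcp_pos: [0.5786, 0.1496, 0.2259]
eef_rot: [-0.192, 0.981, 0.0, -0.0]
wrist_force: [0.5, 0.6, 0.1]
grip_width: 0.091
```

```bash
cat >> h.py <<'E'
from scipy.spatial.transform import Rotation as Ro
def st():
    o=bot.observe(); R=Ro.from_quat(o['eef_rot']).as_matrix()
    print(round(o['time'],2),'p',o['tcp_pos'].round(4),'z',R[:,2].round(3),'yaw',round(np.degrees(np.arctan2(R[1,1],R[0,1])),2),'q6',o['q'][5].round(3),'F',o['wrist_force'].round(2),'T',o['torque'].round(3),'w',round(o['grip_width'],4))
E
python3 -c "from h import *;st()"
```

```text
1.6 p [0.5786 0.1496 0.2259] z [-0. -0. -1.] yaw 112.12 q6 -1.743 F [0.54 0.56 0.14] T [ 0.088 -0.005 -0.006] w 0.091
```

>>> send_rows([
  {"claw":-0.2,"linear":[-0.0006,0.0014,-0.02],"delta_rot":[0,0,0]},
  {"claw":-0.2,"linear":[0,0,-0.025],"delta_rot":[0,0,0]},
  {"claw":-0.2,"linear":[0,0,-0.02],"delta_rot":[0,0,0]},
  {"claw":-0.2,"linear":[0,0,-0.014],"delta_rot":[0,0,0]},
  {"claw":-0.2,"linear":[0,0,-0.009],"delta_rot":[0,0,0]},
  {"claw":-0.2,"linear":[0,0,-0.006],"delta_rot":[0,0,0]},
  {"claw":-0.2,"linear":[0,0,0],"delta_rot":[0,0,0]},
  {"claw":-0.2,"linear":[0,0,0],"delta_rot":[0,0,0]},
])

```text
time: 2.6
tcp_pos: [0.5776, 0.1527, 0.1324]
eef_rot: [-0.191, 0.982, 0.0, 0.0]
wrist_force: [0.4, 0.3, 0.2]
grip_width: 0.0547
```

Run:
```python
from h import *
st()
o=[]
im,d,c=grab('scene'); a=cv2.resize(im[200:320,330:450],(480,480),interpolation=cv2.INTER_CUBIC)
im,d,c=grab('top'); b=cv2.resize(im[150:240,205:295],(318,480),interpolation=cv2.INTER_CUBIC)
cv2.imwrite('pics/g1.png',np.hstack([a,b]))
```

```text
2.6 p [0.5776 0.1527 0.1324] z [ 0.001  0.    -1.   ] yaw 112.01 q6 -1.736 F [0.42 0.28 0.18] T [ 0.044  0.052 -0.029] w 0.0547
```

View pics/g1.png

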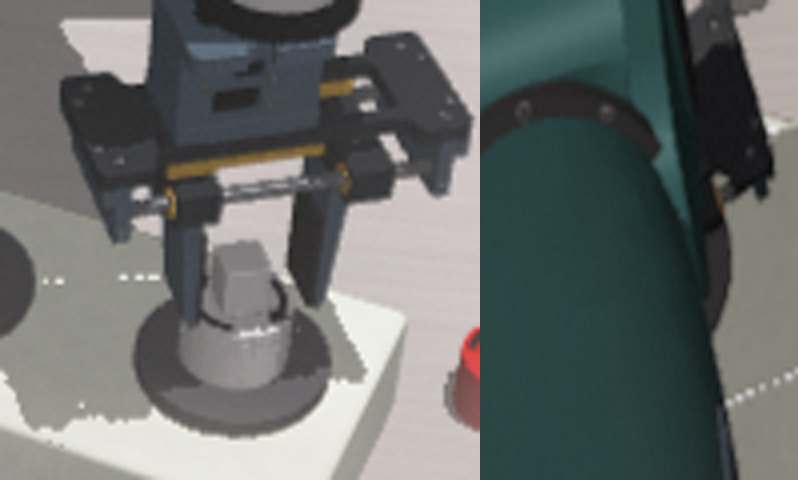

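The fingers straddle the head with their tips just above the cap. Closing gently to feel for centring and yaw.

>>> send_rows([
  {"claw":0.2,"linear":[0,-0.001,0],"delta_rot":[0,0,0]},
  {"claw":0.4,"linear":[0,0,0],"delta_rot":[0,0,0]},
  {"claw":0.6,"linear":[0,0,0],"delta_rot":[0,0,0]},
  {"claw":1,"linear":[0,0,0],"delta_rot":[0,0,0]},
  {"claw":1,"linear":[0,0,0],"delta_rot":[0,0,0]},
  {"claw":1,"linear":[0,0,0],"delta_rot":[0,0,0]},
], grip_force=10)

```text
time: 3.45
tcp_pos: [0.5773, 0.1516, 0.1319]
eef_rot: [-0.191, 0.982, -0.0, 0.0]
wrist_force: [-0.4, -0.1, 1.1]
grip_width: 0.0237
```

```bash
python3 -c "from h import *;st()"
```

```text
3.45 p [0.5773 0.1516 0.1319] z [ 0. -0. -1.] yaw 112.01 q6 -1.737 F [-0.36 -0.09  1.09] T [-0.049  0.059  0.033] w 0.0237
```

>>> send_rows([
  {"claw":1,"linear":[0,0,0],"delta_rot":[0,0,0]},
  {"claw":1,"linear":[0,0,0],"delta_rot":[0,0,-0.05]},
  {"claw":1,"linear":[0,0,0],"delta_rot":[0,0,-0.05]},
  {"claw":1,"linear":[0,0,0],"delta_rot":[0,0,0]},
], grip_force=30)

```text
time: 3.95
tcp_pos: [0.5774, 0.1517, 0.132]
eef_rot: [-0.142, 0.99, 0.0, 0.0]
wrist_force: [-0.0, 0.3, 0.6]
grip_width: 0.0239
```

```bash
python3 -c "from h import *;st()"
```

```text
3.95 p [0.5774 0.1517 0.132 ] z [ 0.  0. -1.] yaw 106.3 q6 -1.637 F [-0.03  0.32  0.64] T [ 0.063 -0.012  0.025] w 0.0239
```

>>> send_rows([
  {"claw":1,"linear":[0,0,0],"delta_rot":[0,0,-0.05]},
  {"claw":1,"linear":[0,0,0],"delta_rot":[0,0,-0.05]},
  {"claw":1,"linear":[0,0,0],"delta_rot":[0,0,0]},
])

```text
time: 4.32
tcp_pos: [0.5774, 0.1517, 0.132]
eef_rot: [-0.093, 0.996, 0.0, 0.0]
wrist_force: [-0.6, 1.1, 0.3]
grip_width: 0.0237
```

>>> send_rows([
  {"claw":1,"linear":[0,0,0],"delta_rot":[0,0,-0.05]},
  {"claw":1,"linear":[0,0,0],"delta_rot":[0,0,-0.05]},
  {"claw":1,"linear":[0,0,0],"delta_rot":[0,0,0]},
])

```text
time: 4.7
tcp_pos: [0.5776, 0.1517, 0.1322]
eef_rot: [-0.043, 0.999, 0.0, 0.0]
wrist_force: [1.2, -1.3, 3.1]
grip_width: 0.0238
```

>>> send_rows([
  {"claw":1,"linear":[0,0,0],"delta_rot":[0,0,-0.05]},
  {"claw":1,"linear":[0,0,0],"delta_rot":[0,0,0]},
])

```text
time: 4.95
tcp_pos: [0.5777, 0.1516, 0.1323]
eef_rot: [-0.018, 1.0, -0.0, 0.0]
wrist_force: [0.2, -2.6, 5.2]
grip_width: 0.0238
```

>>> send_rows([
  {"claw":1,"linear":[0,0,0.0004],"delta_rot":[0,0,0]},
  {"claw":1,"linear":[0,0,0],"delta_rot":[0,0,0]},
])

```text
time: 5.2
tcp_pos: [0.5775, 0.1516, 0.1324]
eef_rot: [-0.018, 1.0, 0.0, 0.0]
wrist_force: [2.6, -1.4, 2.6]
grip_width: 0.0237
```

>>> send_rows([
  {"claw":1,"linear":[0,0,0.0003],"delta_rot":[0,0,-0.05]},
  {"claw":1,"linear":[0,0,0],"delta_rot":[0,0,0]},
])

```text
time: 5.45
tcp_pos: [0.5774, 0.1516, 0.1326]
eef_rot: [0.007, 1.0, -0.0, 0.0]
wrist_force: [2.4, -1.3, 1.5]
grip_width: 0.0241
```

>>> send_rows([
  {"claw":1,"linear":[0,0,0.00025],"delta_rot":[0,0,-0.05]},
  {"claw":1,"linear":[0,0,0.00025],"delta_rot":[0,0,-0.05]},
  {"claw":1,"linear":[0,0,0],"delta_rot":[0,0,0]},
])

```text
time: 5.82
tcp_pos: [0.5774, 0.1515, 0.1331]
eef_rot: [0.057, 0.998, -0.0, 0.0]
wrist_force: [2.6, -2.7, 3.0]
grip_width: 0.0237
```

>>> send_rows([
  {"claw":1,"linear":[0,0,0.00025],"delta_rot":[0,0,-0.05]},
  {"claw":1,"linear":[0,0,0.00025],"delta_rot":[0,0,-0.05]},
  {"claw":1,"linear":[0,0,0],"delta_rot":[0,0,0]},
])

```text
time: 6.2
tcp_pos: [0.5774, 0.1514, 0.1336]
eef_rot: [0.107, 0.994, -0.0, 0.0]
wrist_force: [3.6, -4.3, 2.5]
grip_width: 0.0238
```

>>> send_rows([
  {"claw":1,"linear":[0.0004,-0.0005,0.0003],"delta_rot":[0,0,-0.05]},
  {"claw":1,"linear":[0,0,0.0003],"delta_rot":[0,0,-0.05]},
  {"claw":1,"linear":[0,0,0],"delta_rot":[0,0,0]},
])

```text
time: 6.58
tcp_pos: [0.5776, 0.1512, 0.1341]
eef_rot: [0.156, 0.988, -0.0, -0.0]
wrist_force: [0.8, -1.5, 1.7]
grip_width: 0.0236
```

>>> send_rows([
  {"claw":1,"linear":[0,0,0.0003],"delta_rot":[0,0,-0.05]},
  {"claw":1,"linear":[0,0,0.0003],"delta_rot":[0,0,-0.05]},
  {"claw":1,"linear":[0,0,0],"delta_rot":[0,0,0]},
])

```text
time: 6.95
tcp_pos: [0.5776, 0.1511, 0.1347]
eef_rot: [0.205, 0.979, -0.0, -0.0]
wrist_force: [1.5, -2.6, 1.6]
grip_width: 0.0239
```

>>> send_rows([
  {"claw":1,"linear":[0.0001,-0.0003,0.0003],"delta_rot":[0,0,-0.05]},
  {"claw":1,"linear":[0,0,0.0003],"delta_rot":[0,0,-0.05]},
  {"claw":1,"linear":[0,0,0.0003],"delta_rot":[0,0,-0.05]},
  {"claw":1,"linear":[0,0,0.0003],"delta_rot":[0,0,-0.05]},
  {"claw":1,"linear":[0,0,0],"delta_rot":[0,0,0]},
])

```text
time: 7.58
tcp_pos: [0.5775, 0.1508, 0.1358]
eef_rot: [0.302, 0.953, -0.0, -0.0]
wrist_force: [0.8, -2.4, 0.2]
grip_width: 0.0239
```

```bash
python3 -c "from h import *;st()"
```

```text
7.58 p [0.5775 0.1508 0.1358] z [-0.001 -0.    -1.   ] yaw 54.85 q6 -0.741 F [ 0.78 -2.38  0.18] T [-0.596 -0.119  0.02 ] w 0.0239
```

>>> send_rows([
  {"claw":1,"linear":[0,-0.0003,0.0002],"delta_rot":[0,0,-0.05]},
  {"claw":1,"linear":[0,0,0.00025],"delta_rot":[0,0,-0.05]},
  {"claw":1,"linear":[0,0,0.00025],"delta_rot":[0,0,-0.05]},
  {"claw":1,"linear":[0,0,0.00025],"delta_rot":[0,0,-0.05]},
  {"claw":1,"linear":[0,0,0],"delta_rot":[0,0,0]},
])

```text
time: 8.2
tcp_pos: [0.5775, 0.1505, 0.1368]
eef_rot: [0.396, 0.918, -0.0, -0.0]
wrist_force: [0.2, -1.9, -0.6]
grip_width: 0.0236
```

>>> send_rows([
  {"claw":1,"linear":[0,0,0.00025],"delta_rot":[0,0,-0.05]},
  {"claw":1,"linear":[0,0,0.0003],"delta_rot":[0,0,-0.05]},
  {"claw":1,"linear":[0,0,0.00025],"delta_rot":[0,0,-0.05]},
  {"claw":1,"linear":[0,0,0.0003],"delta_rot":[0,0,-0.05]},
  {"claw":1,"linear":[0,0,0],"delta_rot":[0,0,0]},
])

```text
time: 8.82
tcp_pos: [0.5774, 0.1504, 0.1378]
eef_rot: [0.485, 0.874, -0.0, -0.0]
wrist_force: [-0.2, -4.5, -0.1]
grip_width: 0.0238
```

>>> send_rows([
  {"claw":1,"linear":[0,-0.0006,0.00025],"delta_rot":[0,0,-0.05]},
  {"claw":1,"linear":[0,0,0.0003],"delta_rot":[0,0,-0.05]},
  {"claw":1,"linear":[0,0,0.00025],"delta_rot":[0,0,-0.05]},
  {"claw":1,"linear":[0,0,0.0003],"delta_rot":[0,0,-0.05]},
  {"claw":1,"linear":[0,0,0],"delta_rot":[0,0,0]},
])

```text
time: 9.45
tcp_pos: [0.5774, 0.15, 0.1389]
eef_rot: [0.57, 0.822, -0.0, -0.0]
wrist_force: [-0.5, -1.6, -1.5]
grip_width: 0.024
```

>>> send_rows([
  {"claw":1,"linear":[0,0,0.00025],"delta_rot":[0,0,-0.05]},
  {"claw":1,"linear":[0,0,0.0003],"delta_rot":[0,0,-0.05]},
  {"claw":1,"linear":[0,0,0.00025],"delta_rot":[0,0,-0.05]},
  {"claw":1,"linear":[0,0,0.0003],"delta_rot":[0,0,-0.05]},
  {"claw":1,"linear":[0,0,0],"delta_rot":[0,0,0]},
])

```text
time: 10.07
tcp_pos: [0.5773, 0.1499, 0.14]
eef_rot: [0.649, 0.761, -0.0, -0.0]
wrist_force: [-1.5, -2.2, -1.6]
grip_width: 0.0239
```

>>> send_rows([
  {"claw":1,"linear":[-0.0001,-0.0003,0.0002],"delta_rot":[0,0,-0.05]},
  {"claw":1,"linear":[0,0,0.00025],"delta_rot":[0,0,-0.05]},
  {"claw":1,"linear":[0,0,0.00025],"delta_rot":[0,0,-0.05]},
  {"claw":1,"linear":[0,0,0.00025],"delta_rot":[0,0,-0.05]},
  {"claw":1,"linear":[0,0,0],"delta_rot":[0,0,0]},
])

```text
time: 10.7
tcp_pos: [0.5772, 0.1496, 0.1409]
eef_rot: [0.722, 0.692, -0.0, -0.0]
wrist_force: [-3.5, -1.8, -2.9]
grip_width: 0.0237
```

>>> send_rows([
  {"claw":1,"linear":[0,0,0.00025],"delta_rot":[0,0,-0.05]},
  {"claw":1,"linear":[0,0,0.00025],"delta_rot":[0,0,-0.05]},
  {"claw":1,"linear":[0,0,0.00025],"delta_rot":[0,0,-0.05]},
  {"claw":1,"linear":[0,0,0.00025],"delta_rot":[0,0,-0.05]},
  {"claw":1,"linear":[0,0,0],"delta_rot":[0,0,0]},
])

```text
time: 11.32
tcp_pos: [0.5771, 0.1495, 0.1419]
eef_rot: [0.787, 0.616, -0.001, -0.0]
wrist_force: [-3.4, -2.6, -2.4]
grip_width: 0.0238
```

>>> send_rows([
  {"claw":1,"linear":[-0.0005,-0.0003,0.0002],"delta_rot":[0,0,-0.05]},
  {"claw":1,"linear":[0,0,0.00025],"delta_rot":[0,0,-0.05]},
  {"claw":1,"linear":[0,0,0.00025],"delta_rot":[0,0,-0.05]},
  {"claw":1,"linear":[0,0,0.00025],"delta_rot":[0,0,-0.05]},
  {"claw":1,"linear":[0,0,0],"delta_rot":[0,0,0]},
])

```text
time: 11.95
tcp_pos: [0.5769, 0.1493, 0.143]
eef_rot: [0.845, 0.535, -0.0, -0.0]
wrist_force: [-3.3, -2.0, -1.6]
grip_width: 0.024
```

>>> send_rows([
  {"claw":1,"linear":[0,0,0.0002],"delta_rot":[0,0,-0.05]},
  {"claw":1,"linear":[0,0,0.00025],"delta_rot":[0,0,-0.05]},
  {"claw":1,"linear":[0,0,0.00025],"delta_rot":[0,0,-0.05]},
  {"claw":1,"linear":[0,0,0.00025],"delta_rot":[0,0,-0.05]},
  {"claw":1,"linear":[0,0,0],"delta_rot":[0,0,0]},
])

```text
time: 12.58
tcp_pos: [0.5768, 0.1492, 0.1439]
eef_rot: [0.894, 0.448, -0.0, -0.0]
wrist_force: [-3.7, -3.1, -1.6]
grip_width: 0.0235
```

>>> send_rows([
  {"claw":1,"linear":[-0.0005,-0.0004,0.0002],"delta_rot":[0,0,-0.05]},
  {"claw":1,"linear":[0,0,0.00025],"delta_rot":[0,0,-0.05]},
  {"claw":1,"linear":[0,0,0.00025],"delta_rot":[0,0,-0.05]},
  {"claw":1,"linear":[0,0,0.00025],"delta_rot":[0,0,-0.05]},
  {"claw":1,"linear":[0,0,0],"delta_rot":[0,0,0]},
])

```text
time: 13.2
tcp_pos: [0.5766, 0.149, 0.145]
eef_rot: [0.934, 0.356, -0.0, -0.0]
wrist_force: [-2.7, -2.0, -1.6]
grip_width: 0.0241
```

>>> send_rows([
  {"claw":1,"linear":[-0.0002,-0.0002,0.0002],"delta_rot":[0,0,-0.05]},
  {"claw":1,"linear":[0,0,0.00025],"delta_rot":[0,0,-0.05]},
  {"claw":1,"linear":[0,0,0.00025],"delta_rot":[0,0,-0.05]},
  {"claw":1,"linear":[0,0,0.00025],"delta_rot":[0,0,-0.05]},
  {"claw":1,"linear":[0,0,0.00025],"delta_rot":[0,0,-0.05]},
  {"claw":1,"linear":[0,0,0],"delta_rot":[0,0,0]},
])

```text
time: 13.95
tcp_pos: [0.5766, 0.149, 0.1463]
eef_rot: [0.972, 0.237, 0.0, -0.0]
wrist_force: [-2.1, 0.8, -1.9]
grip_width: 0.024
```

```bash
python3 -c "from h import *;st()"
```

```text
13.95 p [0.5766 0.149  0.1463] z [ 0.  0. -1.] yaw -62.6 q6 1.306 F [-2.13  0.8  -1.87] T [ 0.011  0.748 -0.006] w 0.024
```

Turned about 3.05 rad with a 14 mm rise, and the load now equals the nut's weight. Testing a straight lift.

>>> send_rows([
  {"claw":1,"linear":[-0.0003,0,0.0005],"delta_rot":[0,0,0]},
  {"claw":1,"linear":[0,0,0.0005],"delta_rot":[0,0,0]},
  {"claw":1,"linear":[0,0,0],"delta_rot":[0,0,0]},
])

```text
time: 14.32
tcp_pos: [0.5765, 0.1489, 0.1475]
eef_rot: [0.972, 0.236, 0.0, -0.0]
wrist_force: [-0.8, 1.8, -1.6]
grip_width: 0.0237
```

>>> send_rows([
  {"claw":1,"linear":[0,0,0.0007],"delta_rot":[0,0,0]},
  {"claw":1,"linear":[0,0,0.0007],"delta_rot":[0,0,0]},
  {"claw":1,"linear":[0,0,0],"delta_rot":[0,0,0]},
])

```text
time: 14.7
tcp_pos: [0.5763, 0.1488, 0.1488]
eef_rot: [0.972, 0.236, 0.0, -0.0]
wrist_force: [-1.2, 1.4, -1.7]
grip_width: 0.024
```

>>> send_rows([
  {"claw":1,"linear":[0,0,0.003],"delta_rot":[0,0,0]},
  {"claw":1,"linear":[0,0,0.006],"delta_rot":[0,0,0]},
  {"claw":1,"linear":[0,0,0.01],"delta_rot":[0,0,0]},
  {"claw":1,"linear":[0,0,0.015],"delta_rot":[0,0,0]},
  {"claw":1,"linear":[0,0,0.02],"delta_rot":[0,0,0]},
  {"claw":1,"linear":[0,0,0.02],"delta_rot":[0,0,0]},
  {"claw":1,"linear":[0,0,0.015],"delta_rot":[0,0,0]},
  {"claw":1,"linear":[0,0,0.006],"delta_rot":[0,0,0]},
  {"claw":1,"linear":[0,0,0],"delta_rot":[0,0,0]},
], grip_force=35)

```text
time: 15.82
tcp_pos: [0.5762, 0.1487, 0.2439]
eef_rot: [0.972, 0.236, 0.0, 0.0]
wrist_force: [0.6, -0.2, -1.7]
grip_width: 0.0236
```

>>> send_rows([
  {"claw":1,"linear":[-0.003,-0.018,0],"delta_rot":[0,0,0]},
  {"claw":1,"linear":[-0.005,-0.032,0],"delta_rot":[0,0,0]},
  {"claw":1,"linear":[-0.0075,-0.05,0],"delta_rot":[0,0,0]},
  {"claw":1,"linear":[-0.008,-0.05,0],"delta_rot":[0,0,0]},
  {"claw":1,"linear":[-0.008,-0.05,0],"delta_rot":[0,0,0]},
  {"claw":1,"linear":[-0.008,-0.05,0],"delta_rot":[0,0,0]},
  {"claw":1,"linear":[-0.008,-0.05,0],"delta_rot":[0,0,0]},
  {"claw":1,"linear":[-0.008,-0.05,0],"delta_rot":[0,0,0]},
  {"claw":1,"linear":[-0.0075,-0.05,0],"delta_rot":[0,0,0]},
  {"claw":1,"linear":[-0.005,-0.035,0],"delta_rot":[0,0,0]},
  {"claw":1,"linear":[-0.003,-0.02,0],"delta_rot":[0,0,0]},
  {"claw":1,"linear":[0,-0.005,0],"delta_rot":[0,0,0]},
])

```text
time: 17.32
tcp_pos: [0.5046, -0.3119, 0.2432]
eef_rot: [0.972, 0.235, -0.0, -0.0]
wrist_force: [-1.1, 0.3, -1.2]
grip_width: 0.0238
```

Run:
```python
from h import *
st()
im,d,c=grab('scene'); cv2.imwrite('pics/t1.png',im[100:420,60:500])
```

```text
17.32 p [ 0.5046 -0.3119  0.2432] z [-0.001  0.    -1.   ] yaw -62.81 q6 0.503 F [-1.06  0.33 -1.15] T [-0.125  0.092  0.013] w 0.0238
```

View pics/t1.png

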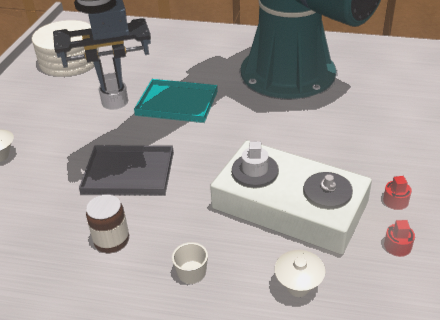

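The nut is in the gripper at crop (113,95), the spindle is bare at (328,185), and the plain nut is untouched. Now lowering into the steel tray.

>>> send_rows([
  {"claw":1,"linear":[0,0.001,-0.01],"delta_rot":[0,0,0]},
  {"claw":1,"linear":[0,0,-0.02],"delta_rot":[0,0,0]},
  {"claw":1,"linear":[0,0,-0.03],"delta_rot":[0,0,0]},
  {"claw":1,"linear":[0,0,-0.03],"delta_rot":[0,0,0]},
  {"claw":1,"linear":[0,0,-0.03],"delta_rot":[0,0,0]},
  {"claw":1,"linear":[0,0,-0.03],"delta_rot":[0,0,0]},
  {"claw":1,"linear":[0,0,-0.02],"delta_rot":[0,0,0]},
  {"claw":1,"linear":[0,0,-0.012],"delta_rot":[0,0,0]},
  {"claw":1,"linear":[0,0,-0.008],"delta_rot":[0,0,0]},
  {"claw":1,"linear":[0,0,-0.003],"delta_rot":[0,0,0]},
  {"claw":1,"linear":[0,0,0],"delta_rot":[0,0,0]},
])

```text
time: 18.75
tcp_pos: [0.5055, -0.3105, 0.0511]
eef_rot: [0.972, 0.236, 0.0, 0.0]
wrist_force: [0.0, 0.1, -1.6]
grip_width: 0.0237
```

>>> send_rows([
  {"claw":1,"linear":[0,0,-0.0015],"delta_rot":[0,0,0]},
  {"claw":1,"linear":[0,0,-0.0015],"delta_rot":[0,0,0]},
  {"claw":1,"linear":[0,0,0],"delta_rot":[0,0,0]},
])

```text
time: 19.12
tcp_pos: [0.5052, -0.3103, 0.0477]
eef_rot: [0.972, 0.236, -0.0, -0.0]
wrist_force: [0.6, 0.4, -1.4]
grip_width: 0.0239
```

>>> send_rows([
  {"claw":1,"linear":[0,0,-0.001],"delta_rot":[0,0,0]},
  {"claw":1,"linear":[0,0,-0.001],"delta_rot":[0,0,0]},
  {"claw":1,"linear":[0,0,-0.0005],"delta_rot":[0,0,0]},
  {"claw":1,"linear":[0,0,0],"delta_rot":[0,0,0]},
])

```text
time: 19.62
tcp_pos: [0.5052, -0.3103, 0.0451]
eef_rot: [0.972, 0.236, -0.0, -0.0]
wrist_force: [-0.3, 0.2, -1.2]
grip_width: 0.024
```

>>> send_rows([
  {"claw":1,"linear":[0,0,-0.0005],"delta_rot":[0,0,0]},
  {"claw":1,"linear":[0,0,-0.0005],"delta_rot":[0,0,0]},
  {"claw":1,"linear":[0,0,0],"delta_rot":[0,0,0]},
])

```text
time: 20.0
tcp_pos: [0.5052, -0.3102, 0.0442]
eef_rot: [0.972, 0.236, -0.0, -0.0]
wrist_force: [0.7, -0.5, -1.0]
grip_width: 0.0235
```

>>> send_rows([
  {"claw":1,"linear":[0,0,-0.0004],"delta_rot":[0,0,0]},
  {"claw":1,"linear":[0,0,-0.0003],"delta_rot":[0,0,0]},
  {"claw":1,"linear":[0,0,0],"delta_rot":[0,0,0]},
])

```text
time: 20.38
tcp_pos: [0.5053, -0.3103, 0.044]
eef_rot: [0.972, 0.236, -0.0, -0.0]
wrist_force: [-2.8, 2.6, 8.2]
grip_width: 0.0241
```

```bash
python3 -c "from h import *;st()"
```

```text
20.38 p [ 0.5053 -0.3103  0.044 ] z [-0.  0. -1.] yaw -62.74 q6 0.505 F [-2.75  2.59  8.21] T [ 0.329  0.676 -0.043] w 0.0241
```

Contact with the floor at 0.044, as predicted. I'll ease off slightly, open gradually and withdraw.

>>> send_rows([
  {"claw":1,"linear":[0,0,0.0003],"delta_rot":[0,0,0]},
  {"claw":1,"linear":[0,0,0],"delta_rot":[0,0,0]},
  {"claw":0.45,"linear":[0,0,0],"delta_rot":[0,0,0]},
  {"claw":0.3,"linear":[0,0,0],"delta_rot":[0,0,0]},
  {"claw":0,"linear":[0,0,0],"delta_rot":[0,0,0]},
  {"claw":0,"linear":[0,0,0],"delta_rot":[0,0,0]},
  {"claw":0,"linear":[0,0,0],"delta_rot":[0,0,0]},
], grip_force=5)

```text
time: 21.25
tcp_pos: [0.5052, -0.3103, 0.0438]
eef_rot: [0.972, 0.236, 0.0, -0.0]
wrist_force: [-0.2, -0.0, 0.2]
grip_width: 0.0455
```

>>> send_rows([
  {"claw":0,"linear":[0,0,0.005],"delta_rot":[0,0,0]},
  {"claw":0,"linear":[0,0,0.01],"delta_rot":[0,0,0]},
  {"claw":0,"linear":[0,0,0.02],"delta_rot":[0,0,0]},
  {"claw":0,"linear":[0,0,0.04],"delta_rot":[0,0,0]},
  {"claw":0,"linear":[0,0,0.05],"delta_rot":[0,0,0]},
  {"claw":0,"linear":[0,0,0.05],"delta_rot":[0,0,0]},
  {"claw":0,"linear":[0,0,0.02],"delta_rot":[0,0,0]},
  {"claw":0,"linear":[0,0,0],"delta_rot":[0,0,0]},
  {"claw":0,"linear":[0,0,0],"delta_rot":[0,0,0]},
])

```text
time: 22.38
tcp_pos: [0.5046, -0.3098, 0.2376]
eef_rot: [0.972, 0.236, -0.001, -0.001]
wrist_force: [0.4, 0.4, 0.6]
grip_width: 0.0457
```

Run:
```python
from h import *
st()
im,d,c=grab('scene'); cv2.imwrite('pics/t2.png',im[100:420,60:500])
W=world(d,c)
Q=W[230:310,130:245].reshape(-1,3)
for a,b in((.06,.08),(.036,.046),(.016,.026)):
    q=Q[(Q[:,2]>a)&(Q[:,2]<b)]
    if len(q)>3: print(a,len(q),np.median(q[:,2]),cv2.minAreaRect(q[:,:2].astype(np.float32)))
```

```text
22.38 p [ 0.5046 -0.3098  0.2376] z [-0.001  0.001 -1.   ] yaw -62.74 q6 0.505 F [0.45 0.45 0.61] T [-0.084  0.157 -0.046] w 0.0457
0.06 90 0.06630616890779281 ((0.5099567174911499, -0.3077326714992523), (0.029866898432374, 0.023506807163357735), 28.196842193603516)
0.036 238 0.03913668293906114 ((0.5108470320701599, -0.30706673860549927), (0.056957416236400604, 0.05519327521324158), 28.536893844604492)
0.016 652 0.01966104315079173 ((0.5067684650421143, -0.31060343980789185), (0.15578165650367737, 0.19185607135295868), 9.27362060546875)
```

View pics/t2.png

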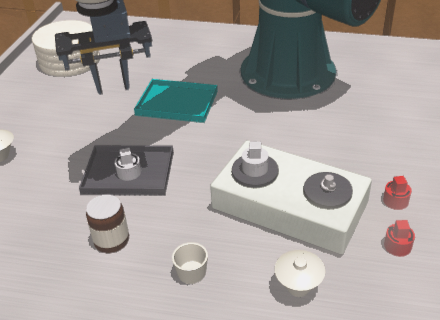

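The nut stands upright in the tray at crop (127,165). The head and cap read flat at 0.066 and 0.039 m, which fits given this camera's −2 mm bias. The gripper is clear.

```bash
python3 -c "
from workcell import bot
print(bot.finish_job())"
```

```text
the job is handed in; nothing more can be done
None
```

The left-hand lock nut is off its spindle and standing mouth down in the dark steel parts tray. The gripper has let go and the job is handed in at about 22.4 s of the 72 s allowed.

- **Unscrewing:** I gripped the square head and turned it about 3.05 rad clockwise. The nut began to climb at about 0.3 rad, and I raised the tool with it at 5–6 mm per rad. The wrist force I read stayed within about 6 N.
- **Lift-off:** After a rise of about 14 mm, a test lift showed only the nut's own weight, so I lifted it straight off.
- **Setting down:** I lowered it until the wrist force read about 8 N on the tray floor, eased off slightly, then opened the gripper.

**Last checks:**
- The final picture shows the nut upright near the middle of the tray, the spindle bare, and the plain nut and tea ware where they were.
- The scene camera put the nut's cap and head about 2 mm lower than they should be. It had the same offset earlier, and the robot's own height of 0.044 m at contact was as expected.
- No checks failed. The finish call gives no verdict, so I have no confirmation beyond these readings.

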